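# Level the sensor test shelf and hold it down on its foot

### The arm

A 6-joint arm with a two-finger parallel gripper is mounted at the origin on the work surface. World frame = base frame: x ahead of the robot, y to its left, z up, the work surface at z = 0. Lengths are in mm, angles in rad, forces in N, time in s.
With the tool pointing down it reaches from about 350 to 875 mm from the base axis. Payload 4.2 kg.
Tool frame: the origin (TCP) lies at the very end of the fingers, on their centre line; the grasp point (between the pads) lies 19 mm behind it; y points along the fingers, z is the direction in which the jaws open and shut, and the axes are right-handed (so a half turn about y gives the same grasp; the last joint's range is limited). The gripper opens to 87 mm and grips with 3 to 60 N. Pads are 19 mm wide; open, the fingers measure 117 mm over their backs; the gripper's body (75 mm by 190 mm) begins 51 mm behind the grasp point.
Start: joints at [-0.935, 0.385, 0.008, 0, -1.194, -0.259], TCP at [229.98, -581.127, 182.75] pointing down, gripper open.
Joint ranges: [-3.14, 3.14], [-1.21, 2.06], [-1.07, 1.41], [-3.16, 2.05], [-2.99, -0.16], [-3.1, 3.1]. Speed limits (rad/s): [2.79, 2.79, 3.14, 3.14, 3.14, 3.14].

### API

Orientations are given as [roll, pitch, yaw] about the fixed x, y, z axes, in that order (R = Rz(yaw) Ry(pitch) Rx(roll)).
In Python, from workcell import read_state, imaging, env gives the robot as it stands. The module is installed in compiled form; this text tells all that it offers.
- The arm moves only by the tool send_rows, never from a script. Its argument "increments" is text: rows parted by semicolons, each of 7 numbers parted by spaces: the turn, a rotation vector about the world's x, y, z in rad, then the shift along the world's x, y, z in mm, then the finger opening in mm, from 0 to 87. In form: wx wy wz x y z claw; .... A call has 1 to 20 rows; each row is the pose to reach, as a shift and turn from the pose commanded when the call began; what a row does not reach only later rows make up. A row lasts 1/12 s, in which the tool goes at most 41.7 mm and 7.16 degrees, less where a joint would pass 70% of its speed; a pose out of reach is approached as far as the arm can. A call with a gripper value outside its range is refused whole. The fingers move at their own pace and stop on an object; the grip force is fixed at half the most. Time passes only in rows, so rows that repeat a pose let the fingers close. It gives the time, the measured TCP pose, the force and the opening at its end, in the units of the state.
- read_state(): the state, without advancing time (a new reading comes with each control period).
- imaging.capture(name): name is "scene" or "top" or "wrist"; returns the picture (400x640x3 uint8, red, green, blue); there is no depth.
- imaging.camera_info(name): a dict with "fx", "fy", "cx", "cy" (pixels), "D" ([k1, k2, p1, p2, k3] as OpenCV has them; the pictures are not rectified), "view" (4x4, takes a point from world to camera coordinates); the wrist camera has in their place "tool_from_camera" (4x4, takes a point from camera to tool coordinates, whose origin is the TCP and whose axes are the tool frame's). Camera axes: x right, y down, z forward; pixel columns grow to the right and rows downward; lengths in mm; the calibration is good to about 2 mm. A picture is of the moment at which its call begins: read the wrist's pose just before it. camera_info takes no time and is no camera call.
- env.hand_in(): hands the job in, once; it reports no verdict.
The state is a dict: "time_s": time; "joint_positions": joint angles; "joint_velocities": joint speeds; "joint_torque": joint torques, N m; "ee_pos": TCP position; "orientation": TCP orientation; "force": force on the tool from outside, world axes, zero at the start; "torque": the same for the moment, N m; "gripper_width": finger opening in mm.
Only numpy, scipy, OpenCV 4.12 (cv2) and the standard library are available. Lean on these libraries where they do the work, as an engineer would, in place of code of your own. Each camera call takes 0.05 s, during which the arm holds its last target. There are 200 camera calls.

### The job

Throw the hinge clamp's upright lever by its black drum grip over into the marked notch, the one at the far end of the quadrant with the steel finger beside it, so that the test shelf is free. Then take hold of the levelling foot's black bar knob on the low sprung shelf, push that end of the shelf fully down until its foot bears on the base plate, and turn the knob until the spirit level's bubble stands centred between its two black lines. Finish while still gripping the knob and pressing the shelf fully down with the bubble centred, and leave everything else on the bench undisturbed.

Things in the scene. Friction and masses are not known exactly. Their poses are not given: they have to be found in the camera images.
- base: fixed dark steel base plate of the levelling shelf, 220 mm (its x) by 430 mm (its y, -180 to +250) by 12 mm, origin on the bench. Its y axis runs along the shelf from the foot end (-y) to the hinge and clamp end (+y); its x axis points away from the robot side, turned up to 0.28 rad
- shelf_hinge (a point): middle of the shelf's hinge line (base x = 0, y = +125, 85 mm up). The aluminium shelf, 200 by 300 by 10 mm, its top 90 mm above the bench, spans base y -165 to +135. It carries a white sensor module (base x -85 to 5, y +33 to +113, 45 mm tall), the spirit level, and the foot knob at base x = -35, y = -125
- clamp_lever (a joint): the hinge clamp lever's angle (rad): 0 upright, positive leaning to base +x (away from the robot); range -0.8 to 0.8, stays where it is left (stiff, about 2 N at its grip). The quadrant's three notches are at -0.5, 0 and +0.5; the marked one is at +0.5. It starts near the -0.5 one.
- lever_grip (a point): centre of the lever's black drum grip, 28 mm in diameter and 26 mm long along the base's y, with flat ends, 110 mm from the pivot on an 11 mm rod
- lever_pivot (a point): the lever's pivot, at base x = -35, y = +210, 60 mm above the bench; the lever swings about the base's y axis. The aluminium quadrant plate stands 24 to 29 mm to its +y side, its rim 72 mm from the pivot; the marking finger, 23 to 49 mm to the +y side, reaches 83 mm from the pivot
- marked_notch (a point): the marked notch in the quadrant's rim (at +0.5 rad), 72.5 mm from the pivot; a small steel finger stands beside it
- press (a joint): how far the sprung foot end is pressed down, as the shelf's turn (rad): 0 fully up, 0.022 fully down on its foot (5.5 mm at the knob), where it stops solid. At the knob this takes about 5 N to start and 7 to 10 N to keep it fully down. Let go, it springs up again. This reading is too noisy to tell: go by the force, the knob and the bubble
- foot_knob (a joint): turn of the levelling foot's knob (rad), growing clockwise seen from above; range -4 to 4, friction about 0.07 N m. Clockwise raises the foot end by 1.5 mm per rad, anticlockwise lowers it. Starts between 1.2 and 2.0, too high: it takes about 0.8 to 2.4 rad anticlockwise, to be read from the bubble
- knob_grip (a point): on the knob's axis, between the flat sides of its upright bar, 23 mm above the top of its round flange. The bar is 44 mm long (this point's x axis), 14 mm thick (y) and 34 mm tall, its top 9 mm above this point; the flange is 48 mm in diameter and 8 mm thick, black plastic. Fingers gripping the bar can push down on the flange
- vial (a point): middle of the spirit level's vial, between its two black lines (23 mm apart), at the vial's top; its y axis runs along the vial, parallel to the base's y axis. The level is a dark steel block 150 by 24 mm, 30 mm tall, screwed to the shelf at base x = +65, y = +10 mm
- bubble_mid (a point): middle of the pale bubble, 17 mm long, seen in the vial's top. It runs to the high end: with the foot end too high it stands to the -y side of vial. It moves 6.6 mm toward +y for each rad the knob is turned anticlockwise, and toward +y as the shelf is pressed; with the shelf up it rests at the vial's -y end, 28 mm off. It takes about 1.5 s to settle
- mouse: black computer mouse, 80 by 60 by 33 mm; loose bystander; origin at the centre of its underside
- glue_stick: white glue stick, 25 mm across, 85 mm tall, upright; loose bystander; origin at the centre of its underside
- screwdriver: screwdriver with a grey handle, 170 mm long; loose bystander
- board: green circuit board, 100 by 70 mm, 18 mm tall with its parts; loose bystander; origin at the centre of its underside
- spool: solder spool, 52 mm across, 42 mm tall; loose bystander; origin at the centre of its underside
- parts_tray: grey parts tray, 110 by 80 by 30 mm; loose bystander; origin at the centre of its underside
- relay: white relay module, 60 by 36 by 65 mm; loose bystander; origin at the centre of its underside

How it is judged:
By the outcome, as a careful person would: the job done as asked, in the order asked, and still so for the second after the job is handed in, while the arm keeps its last pose, push and grip.
It also fails if it takes over 72 s, if anything falls off the work surface, if the arm or the gripper's body presses on something with over 40 N, if the wrist force passes 120 N, or if a joint passes its speed limit or range.

## Working session

There is one attempt and no reset: what is moved stays moved. The work goes in short steps, Python scripts to look and compute and a tool call to move; the robot and the scene stay as the last step left them, time stands still between calls to the robot, and variables do not carry over. Pictures are saved under pics/ and viewed, about 8 in all and at most 12, crops included, and the job is handed in when it is done.

Besides the shell and the picture viewer there is one more tool, called by a JSON object that holds its "method" and its "body", one argument or row to a line. send_rows: Moves the arm, as the interface text tells. Its arguments: {"type":"object","properties":{"increments":{"type":"string"}},"required":["increments"]}

```bash
mkdir -p pics; cat > h.py <<'E'
import numpy as np, cv2
from scipy.spatial.transform import Rotation as R
from workcell import read_state, imaging, env
def cam(name, st=None):
    i=imaging.camera_info(name)
    K=np.array([[i['fx'],0,i['cx']],[0,i['fy'],i['cy']],[0,0,1.]]); D=np.array(i['D'],float)
    if name=='wrist':
        st=st or read_state(); T=np.eye(4); T[:3,:3]=R.from_euler('xyz',st['orientation']).as_matrix(); T[:3,3]=st['ee_pos']
        V=np.linalg.inv(T@np.array(i['tool_from_camera']))
    else: V=np.array(i['view'])
    return K,D,V
def atz(c,px,z):
    K,D,V=c; p=cv2.undistortPoints(np.array(px,float).reshape(-1,1,2),K,D).reshape(-1,2)
    Vi=np.linalg.inv(V); o=Vi[:3,3]; d=np.c_[p,np.ones(len(p))]@Vi[:3,:3].T
    return o+d*((np.asarray(z)-o[2])/d[:,2])[:,None]
def proj(c,P):
    K,D,V=c; return cv2.projectPoints(np.array(P,float).reshape(-1,1,3),cv2.Rodrigues(V[:3,:3])[0],V[:3,3],K,D)[0].reshape(-1,2)
def snap(name,fn,crop=None,s=1):
    im=imaging.capture(name)[:,:,::-1]
    if crop: x0,y0,x1,y1=crop; im=im[y0:y1,x0:x1]
    cv2.imwrite('pics/'+fn,cv2.resize(im,None,fx=s,fy=s,interpolation=cv2.INTER_CUBIC)); return im
E
python3 - <<'E'
from h import *
print(read_state())
a=imaging.capture('top');b=imaging.capture('scene')
cv2.imwrite('pics/top.png',cv2.resize(a[:,:,::-1],(800,500),interpolation=cv2.INTER_CUBIC))
cv2.imwrite('pics/scene.png',cv2.resize(b[:,:,::-1],(800,500),interpolation=cv2.INTER_CUBIC))
for n in('top','scene'): print(np.round(np.linalg.inv(cam(n)[2]),2).tolist(), imaging.camera_info(n)['fx'])
print(imaging.camera_info('wrist'))
E
```

```text
{'time_s': 0.0, 'joint_positions': array([-9.35406538e-01,  3.85571340e-01,  6.68772790e-03, -5.27830668e-04,
       -1.19398143e+00, -2.58598982e-01]), 'joint_velocities': array([ 1.50122620e-05,  7.51067414e-05, -2.00037987e-03, -8.57973439e-04,
       -8.05402414e-04, -1.10741392e-04]), 'joint_torque': array([ 2.93311768e-04, -3.90662813e+01,  1.87396753e+01,  4.22009066e+00,
        1.08965955e-02, -1.83536749e-04]), 'ee_pos': array([ 229.74876173, -580.53275002,  181.67069928]), 'orientation': array([-1.56867094e+00,  5.49472544e-05,  3.76596136e-01]), 'force': array([ 0.8373564 , -0.61465143, -0.91359647]), 'torque': array([0.01237833, 0.03628832, 0.0289291 ]), 'gripper_width': 86.86248841195417}
[[0.02, -0.99, 0.11, 414.85], [-1.0, -0.02, 0.0, 37.36], [-0.0, -0.11, -0.99, 1458.96], [0.0, 0.0, 0.0, 1.0]] 489.8835238884323
[[-0.08, 0.78, -0.62, 1177.03], [1.0, 0.06, -0.05, 80.38], [-0.01, -0.63, -0.78, 913.01], [0.0, 0.0, 0.0, 1.0]] 503.55177664702444
{'fx': 311.2683764293753, 'fy': 311.2683764293753, 'cx': 320.07034846851485, 'cy': 197.96731755346352, 'D': array([-0.05506737,  0.        ,  0.        ,  0.        ,  0.        ]), 'tool_from_camera': array([[-1.05861508e-03,  9.65794301e-01,  2.59307245e-01,
        -6.98890321e+01],
       [-1.26152776e-03, -2.59308474e-01,  9.65793727e-01,
        -2.01856062e+02],
       [ 9.99998644e-01,  6.95280516e-04,  1.49288418e-03,
         4.94892195e-01],
       [ 0.00000000e+00,  0.00000000e+00,  0.00000000e+00,
         1.00000000e+00]])}
```

View pics/top.png

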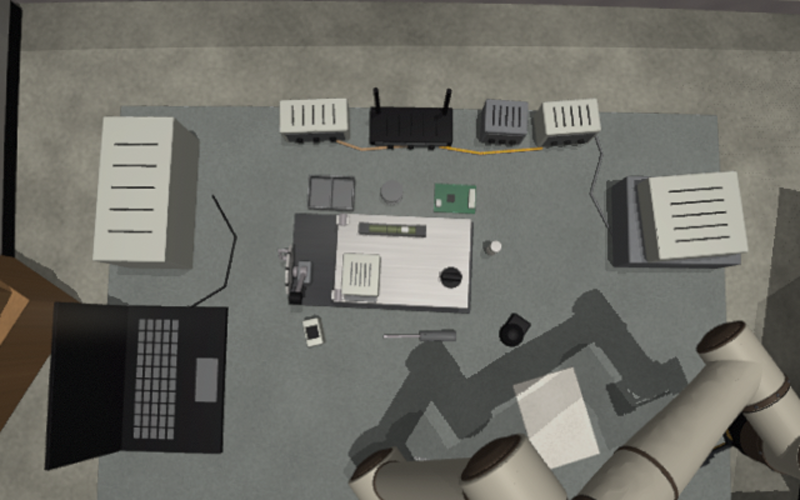

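View pics/scene.png

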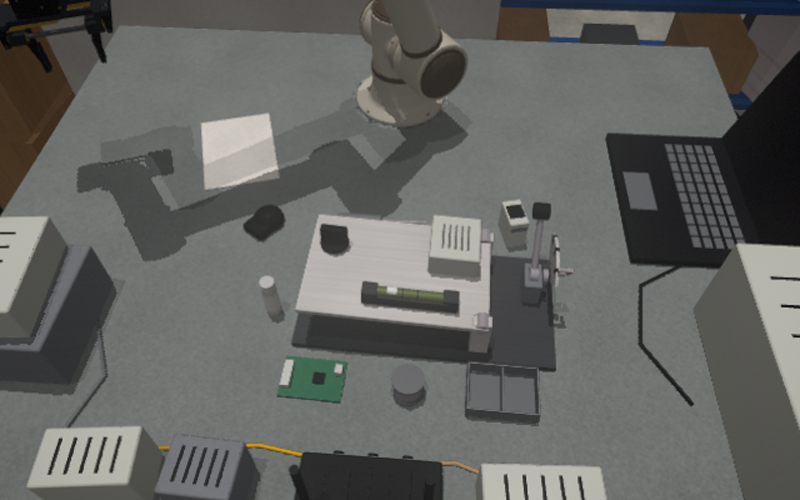

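```bash
cat > fit.py <<'E'
from h import *
from scipy.optimize import least_squares
def b2w(p,P): c,s=np.cos(p[2]),np.sin(p[2]); P=np.atleast_2d(P); return np.c_[p[0]+c*P[:,0]-s*P[:,1],p[1]+s*P[:,0]+c*P[:,1],P[:,2]]
E
python3 - <<'E'
from fit import *
ct,cs=cam('top'),cam('scene')
B=[[100,-165,90],[-100,-165,90]]
T=np.array([[471,218],[469,307]])/1.25
S=np.array([[295,312],[318,214]])/1.25
vB=[[65,85,116],[65,-65,116]]; vT=np.array([[360,228.5],[426,231]])/1.25; vS=np.array([[361,289],[459,300]])/1.25
th=-.5; 
def res(q):
    p=q[:3]; r=[]
    W=b2w(p,np.array(B+vB)); r.append(proj(ct,W)-np.r_[T,vT])
    W=b2w(p,np.array(B+vB[::-1])); r.append(proj(cs,W)-np.r_[S,vS])
    k=b2w(p,[[-35,-125,q[3]]]); r+= [proj(ct,k)-np.array([452,277])/1.25, proj(cs,k)-np.array([335,231])/1.25]
    g=b2w(p,[[-35+110*np.sin(q[4]),210,60+110*np.cos(q[4])]]); r+=[proj(ct,g)-np.array([295,296])/1.25, proj(cs,g)-np.array([542,211])/1.25]
    return np.concatenate(r).ravel()
s=least_squares(res,[520,40,0,120,-.5],loss='soft_l1'); print(np.round(s.x,3)); print(np.round(s.fun.reshape(-1,2),1).tolist())
p=s.x
for n,P in dict(knob=[-35,-125,p[3]],grip=[-35+110*np.sin(p[4]),210,60+110*np.cos(p[4])],pivot=[-35,210,60],gripend=[-35+110*np.sin(.5),210,60+110*np.cos(.5)],vial=[65,10,120]).items(): print(n,np.round(b2w(p,P),1))
a=imaging.capture('scene')[:,:,::-1]; b=imaging.capture('top')[:,:,::-1]
x=cv2.resize(a[140:300,220:480],None,fx=2.6,fy=2.6,interpolation=cv2.INTER_CUBIC); y=cv2.resize(b[160:260,215:390],(676,int(100*676/175)),interpolation=cv2.INTER_CUBIC)
cv2.imwrite('pics/c1.png',x)
E
```

```text
[ 5.61507e+02  5.13890e+01 -3.50000e-02  1.28451e+02 -5.90000e-01]
[[-0.1, 0.7], [-1.1, 0.2], [-0.7, -1.3], [0.5, -0.7], [0.0, -0.7], [0.7, 1.1], [0.2, -0.1], [-0.3, -2.0], [0.2, -0.8], [-1.3, 0.2], [0.3, -0.2], [0.1, -0.5]]
knob [[522.2 -72.3 128.5]]
grip [[472.7 264.6 151.4]]
pivot [[533.8 262.5  60. ]]
gripend [[586.5 260.6 156.5]]
vial [[626.8  59.1 120. ]]
```

View pics/c1.png

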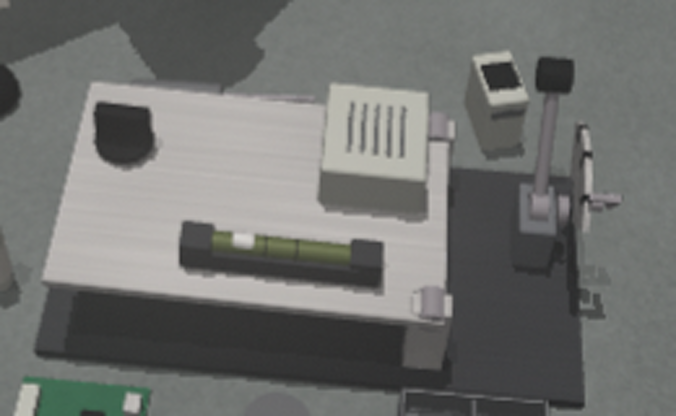

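{"method": "send_rows", "body": {
  "increments": "0 0 0 0 0 40 60;0 0 -0.1 10 40 80 60;0 0 -0.2 20 80 80 60;0 0 -0.3 32 120 80 60;0 0 -0.41 44 160 80 60;0 0 -0.41 55 200 80 60;0 0 -0.41 66 240 80 60;0 0 -0.41 77 280 80 60;0 0 -0.41 88 320 80 60;0 0 -0.41 99 360 80 60;0 0 -0.41 110 400 80 60;0 0 -0.41 121 440 80 60;0 0 -0.41 132 480 80 60;0 0 -0.41 143 520 80 60;0 0 -0.41 154 560 80 60;0 0 -0.41 165 600 80 60;0 0 -0.41 176 640 80 60;0 0 -0.41 187 680 80 60;0 0 -0.41 198 720 80 60;0 0 -0.41 209 760 80 60"
}}

```text
time_s: 1.87
ee_pos: [436.2, 171.7, 262.9]
orientation: [-1.57, -0.0, -0.032]
force: [0.3, -0.1, 0.8]
gripper_width: 60.1
```

{"method": "send_rows", "body": {
  "increments": "0 0 0 20 40 0 60;0 0 0 30 75 0 60;0 0 0 34 85 0 60;0 0 0 34 85 0 60;0 0 0 34 85 0 60"
}}

```text
time_s: 2.28
ee_pos: [470.0, 254.4, 262.0]
orientation: [-1.572, 0.002, -0.033]
force: [-0.9, -0.3, -1.2]
gripper_width: 60.2
```

```bash
python3 - <<'E'
from fit import *
st=read_state(); c=cam('wrist',st); im=snap('wrist','w1.png',s=1.25)
print(st['time_s'],st['ee_pos'],st['orientation'],st['joint_positions'].round(2))
p=[561.5,51.4,-.035]
for th in(-.6,-.5): print(proj(c,b2w(p,[[-35+110*np.sin(th),210,60+110*np.cos(th)],[-35,210,60],[-35+72.5*np.sin(.5),226,60+72.5*np.cos(.5)]]))*1.25)
E
```

```text
2.2833 [469.97205095 254.35066175 261.98301133] [-1.57226274e+00  1.53322635e-03 -3.25333606e-02] [ 0.8   0.18 -0.08 -0.   -1.31 -2.4 ]
[[411.34977204 233.34595037]
 [408.38451211 270.37841469]
 [426.10347938 325.70877398]]
[[411.42265288 246.10399406]
 [408.38451211 270.37841469]
 [426.10347938 325.70877398]]
```

View pics/w1.png

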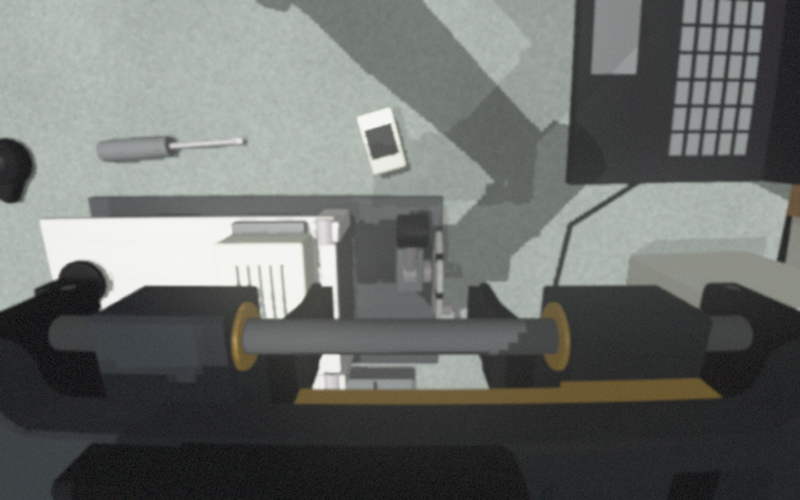

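{"method": "send_rows", "body": {
  "increments": "0 0 0 2 11 -35 60;0 0 0 2 11 -70 60;0 0 0 2 11 -100 60;0 0 0 2 11 -124 60;0 0 0 2 11 -124 60;0 0 0 2 11 -124 40;0 0 0 2 11 -124 15;0 0 0 2 11 -124 15;0 0 0 2 11 -124 15;0 0 0 2 11 -124 15;0 0 0 2 11 -124 15;0 0 0 2 11 -124 15"
}}

```text
time_s: 3.33
ee_pos: [472.5, 265.6, 139.2]
orientation: [-1.57, -0.001, -0.033]
force: [0.0, 0.5, 0.1]
gripper_width: 21.0
```

{"method": "send_rows", "body": {
  "increments": "0 0 0 0 0 0 15;0 0 0 0 0 0 15;0 0 0 0 0 0 15"
}}

```text
time_s: 3.58
ee_pos: [472.4, 265.5, 138.7]
orientation: [-1.571, 0.0, -0.033]
force: [0.4, -0.8, 0.7]
gripper_width: 15.9
```

```bash
python3 - <<'E'
from fit import *
im=imaging.capture('scene')[:,:,::-1]; a=im[130:290,340:500]; w=imaging.capture('wrist')[:,:,::-1][120:320,220:420]
cv2.imwrite('pics/c2.png',np.hstack([cv2.resize(a,(400,400),interpolation=cv2.INTER_CUBIC),cv2.resize(w,(400,400),interpolation=cv2.INTER_CUBIC)]))
E
```

```text
(no output)
```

View pics/c2.png

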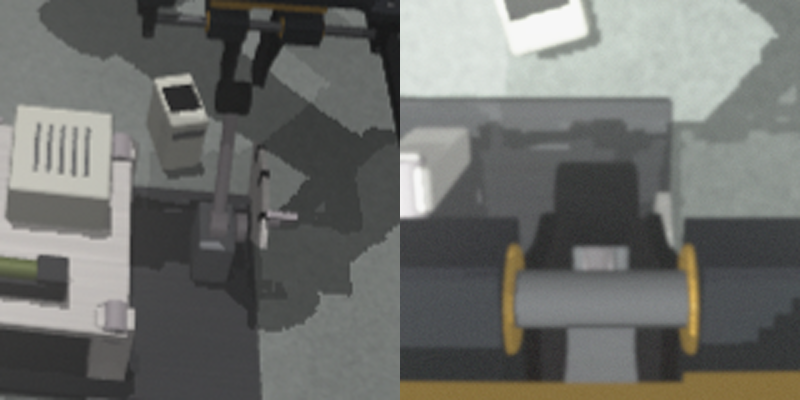

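```bash
python3 - <<'E'
from fit import *
cw,cs,ct=cam('wrist'),cam('scene'),cam('top')
g=read_state()['ee_pos']
print('tcp in scene/wrist',proj(cs,[g,g+[0,0,19]]),proj(cw,[g,g+[0,0,19]]))
obs=[(cs,(433.2,168.8)),(cw,(318.5,219)),(ct,(237,236.5))]
f=lambda X:np.concatenate([proj(c,X)[0]-u for c,u in obs])
for sel in([0,1],[0,2],[1,2],[0,1,2]):
    o=[obs[i] for i in sel]; s=least_squares(lambda X:np.concatenate([proj(c,X)[0]-u for c,u in o]),[472,264,150]); print(sel,s.x.round(1),s.fun.round(1))
E
```

```text
tcp in scene/wrist [[432.98674135 172.41741831]
 [434.66766714 166.15665386]] [[318.52001115 220.61864969]
 [318.4191236  230.59206147]]
[0, 1] [468.8 265.5 145.6] [ 0.3  0.1 -0.1 -0. ]
[0, 2] [473.1 263.5 150.4] [-0.1 -0.  -0.2 -0. ]
[1, 2] [473.5 265.4 132.1] [0.1 0.  0.2 0.2]
[0, 1, 2] [469.3 265.4 144.8] [ 0.2  0.5 -0.2  0.3 -0.6  1.5]
```

```bash
python3 - <<'E'
from fit import *
im=imaging.capture('scene')[:,:,::-1]; a=im[130:200,400:470]; w=imaging.capture('wrist')[:,:,::-1][170:270,270:370]
g=lambda i:(255*np.clip(cv2.resize(i,(400,400),interpolation=cv2.INTER_CUBIC)/255.,0,1)**.45).astype(np.uint8)
cv2.imwrite('pics/c3.png',np.hstack([g(a),g(w)])); print(read_state()['gripper_width'])
E
```

```text
15.274017169159665
```

View pics/c3.png

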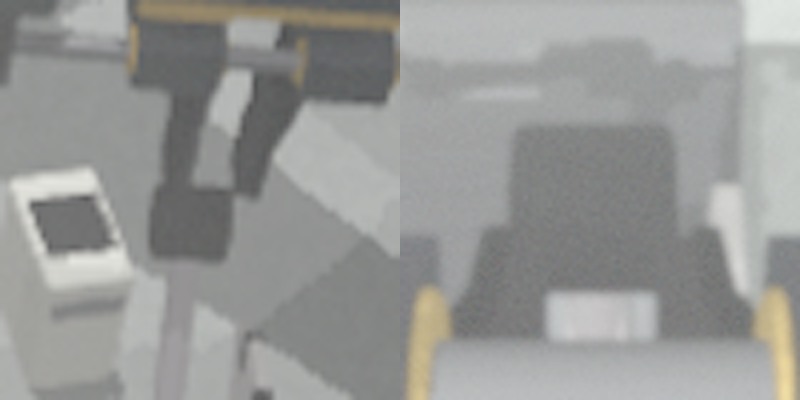

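{"method": "send_rows", "body": {
  "increments": "0 0 0 0 0 0 60;0 0 0 0 0 0 60;0 0 0 0 0 0 60;0 0 0 0 0 0 60;0 0 0 0 0 0 60;0 0 0 0 0 0 60;0 0 0 0 0 0 60"
}}

```text
time_s: 4.37
ee_pos: [472.4, 265.5, 138.8]
orientation: [-1.571, 0.0, -0.033]
force: [1.3, 0.2, 0.7]
gripper_width: 53.2
```

```bash
python3 - <<'E'
from fit import *
st=read_state(); e=st['ee_pos']; print(e,st['gripper_width'])
P=[e+[0,s*30,0] for s in(-1,1)]
def g(i,box,P):
    x0,y0,x1,y1=box; k=400/(x1-x0)
    o=(255*np.clip(cv2.resize(i[y0:y1,x0:x1],(400,400),interpolation=cv2.INTER_CUBIC)/255.,0,1)**.45).astype(np.uint8)
    for u in P: cv2.drawMarker(o,tuple(int(v) for v in (u-[x0,y0])*k),(0,0,255),cv2.MARKER_CROSS,10,1)
    return o
a=imaging.capture('scene')[:,:,::-1]; w=imaging.capture('wrist')[:,:,::-1]
cv2.imwrite('pics/c4.png',np.hstack([g(a,(390,120,480,210),proj(cam('scene'),P)),g(w,(240,140,400,300),proj(cam('wrist',st),P))]))
E
```

```text
[472.39321722 265.47770853 138.75120962] 53.24092928965835
```

View pics/c4.png

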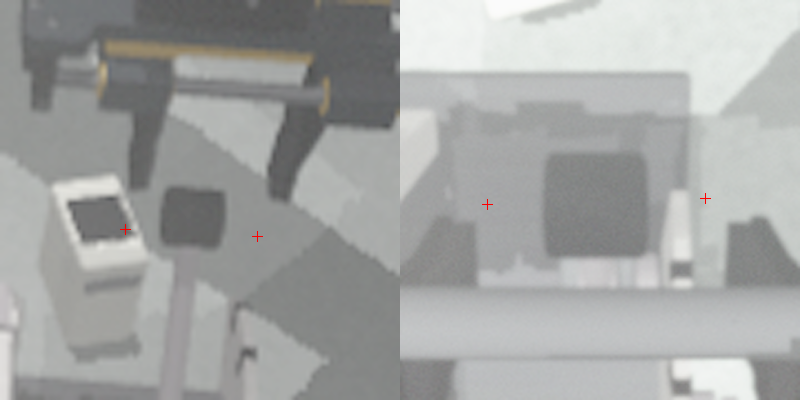

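{"method": "send_rows", "body": {
  "increments": "0 0 0 0 -1 -12 60;0 0 0 0 -1 -24 60;0 0 0 0 -1 -34 60;0 0 0 0 -1 -34 60"
}}

```text
time_s: 4.8
ee_pos: [471.1, 263.4, 102.5]
orientation: [-1.574, 0.003, -0.034]
force: [-0.0, -0.7, -0.3]
gripper_width: 59.4
```

{"method": "send_rows", "body": {
  "increments": "0 0 0 0 0 0 15;0 0 0 0 0 0 15;0 0 0 0 0 0 15;0 0 0 0 0 0 15;0 0 0 0 0 0 15;0 0 0 0 0 0 15;0 0 0 0 0 0 15;0 0 0 0 0 0 15"
}}

```text
time_s: 5.47
ee_pos: [472.4, 264.1, 105.0]
orientation: [-1.571, 0.0, -0.033]
force: [-0.2, -2.0, 1.9]
gripper_width: 25.9
```

{"method": "send_rows", "body": {
  "increments": "0 0 0 8.5 -0.3 5.1 15;0 0 0 18.4 -0.6 9.9 15;0 0 0 28.7 -1 13.7 15;0 0 0 39.4 -1.4 16.4 15;0 0 0 50.2 -1.8 18.1 15;0 0 0 61.2 -2.1 18.6 15;0 0 0 61.2 -2.1 18.6 15"
}}

```text
time_s: 6.05
ee_pos: [533.9, 262.0, 123.1]
orientation: [-1.572, 0.002, -0.034]
force: [-0.8, -1.1, 1.5]
gripper_width: 25.8
```

{"method": "send_rows", "body": {
  "increments": "0 0 0 11 -0.4 -0.5 15;0 0 0 21.9 -0.8 -2.2 15;0 0 0 32.5 -1.1 -4.9 15;0 0 0 42.8 -1.5 -8.7 15;0 0 0 52.7 -1.9 -13.5 15;0 0 0 52.7 -1.9 -13.5 15;0 0 0 52.7 -1.9 -13.5 15"
}}

```text
time_s: 6.63
ee_pos: [588.7, 260.1, 110.6]
orientation: [-1.571, -0.004, -0.033]
force: [2.1, -3.3, 3.8]
gripper_width: 25.3
```

```bash
python3 - <<'E'
from fit import *
st=read_state(); e=st['ee_pos']; print(e,st['force'],st['gripper_width'])
p=[561.5,51.4,-.035]; th=.5
M=b2w(p,[[-35+110*np.sin(th),210,60+110*np.cos(th)],[-35,210,60],[-35+72.5*np.sin(.5),236,60+72.5*np.cos(.5)]])
def g(i,box,P):
    x0,y0,x1,y1=box; k=400/(x1-x0)
    o=(255*np.clip(cv2.resize(i[y0:y1,x0:x1],(400,400),interpolation=cv2.INTER_CUBIC)/255.,0,1)**.45).astype(np.uint8)
    for u in P: cv2.drawMarker(o,tuple(int(v) for v in (u-[x0,y0])*k),(0,0,255),cv2.MARKER_CROSS,10,1)
    return o
a=imaging.capture('scene')[:,:,::-1]; w=imaging.capture('wrist')[:,:,::-1]
cv2.imwrite('pics/c5.png',np.hstack([g(a,(390,140,480,230),proj(cam('scene'),M)),g(w,(240,140,400,300),proj(cam('wrist',st),M))]))
E
```

```text
[588.70132609 260.12413963 110.55611407] [ 2.08843858 -3.25982916  3.7898761 ] 25.332040097806228
```

View pics/c5.png

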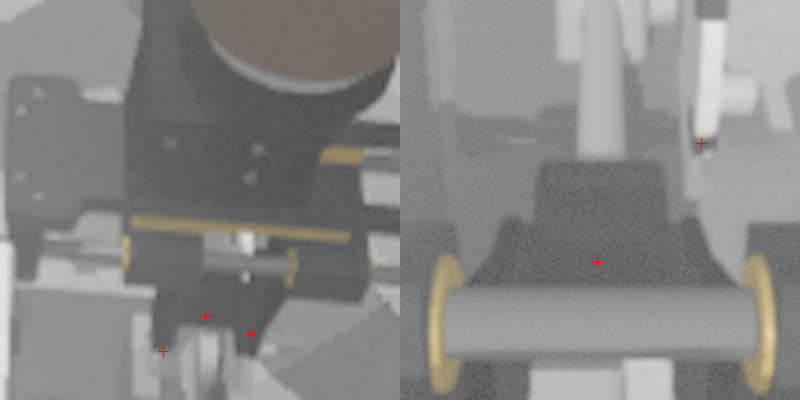

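{"method": "send_rows", "body": {
  "increments": "0 0 0 0 0 0 60;0 0 0 0 0 0 60;0 0 0 0 0 0 60;0 0 0 0 0 0 60;0 0 0 0 0 25 60;0 0 0 0 0 60 60;0 0 0 0 0 90 70;0 0 0 -10 -40 90 80;0 0 0 -21 -80 90 80;0 0 0 -32 -120 90 80;0 0 0 -42 -160 90 80;0 0 0 -53 -200 90 80;0 0 0 -64 -240 90 80;0 0 0 -74 -280 90 80;0 0 0 -85 -320 90 80;0 0 0 -88 -332 90 80;0 0 0 -88 -332 90 80;0 0 0 -88 -332 90 80"
}}

```text
time_s: 8.23
ee_pos: [498.2, -71.6, 199.8]
orientation: [-1.57, -0.0, -0.035]
force: [-0.2, -0.0, -0.4]
gripper_width: 80.1
```

```bash
python3 - <<'E'
from fit import *
st=read_state(); e=st['ee_pos']; print(e,st['force'],st['gripper_width'])
p=[561.5,51.4,-.035]
def g(i,box,P,W,H):
    x0,y0,x1,y1=box; k=W/(x1-x0)
    o=(255*np.clip(cv2.resize(i[y0:y1,x0:x1],(W,H),interpolation=cv2.INTER_CUBIC)/255.,0,1)**.6).astype(np.uint8)
    for u in P: cv2.drawMarker(o,tuple(int(v) for v in (u-[x0,y0])*k),(0,0,255),cv2.MARKER_CROSS,8,1)
    return o
a=imaging.capture('scene')[:,:,::-1]; t=imaging.capture('top')[:,:,::-1]; w=imaging.capture('wrist')[:,:,::-1]
M=b2w(p,[[-35+110*np.sin(.5),210,60+110*np.cos(.5)]])
row=np.hstack([g(a,(400,150,480,230),proj(cam('scene'),M),300,300),g(t,(215,180,265,260-30),proj(cam('top'),M),300,300)])
wr=g(w,(170,120,470,280),proj(cam('wrist',st),b2w(p,[[-35,-125,120]])),562,300)
wr=np.hstack([wr,np.zeros((300,38,3),np.uint8)])
cv2.imwrite('pics/c6.png',np.vstack([row,wr]))
E
```

```text
[498.23129123 -71.593814   199.80859608] [-0.20601343 -0.02764572 -0.40424197] 80.06573856007492
```

View pics/c6.png

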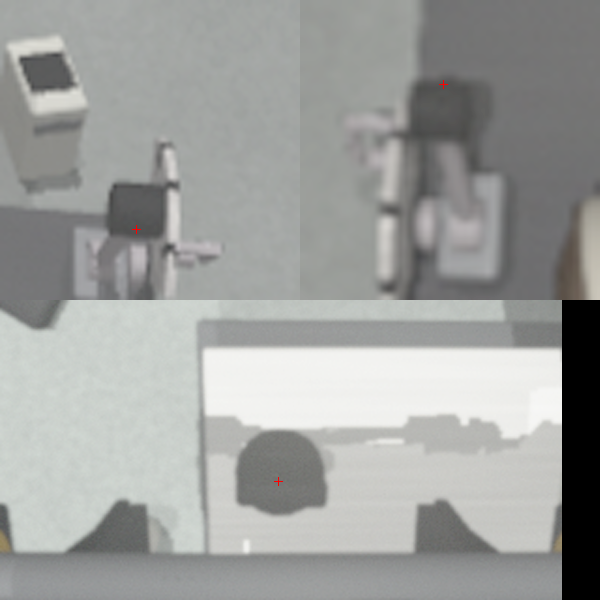

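```bash
cat > lev.py <<'E'
from fit import *
p=[561.5,51.4,-.035]
def dark(n,th0,r=14):
    """centroid of the black drum nearest the expected place"""
    c=cam(n); u=proj(c,b2w(p,[[-35+110*np.sin(th0),210,60+110*np.cos(th0)]]))[0]
    i=cv2.cvtColor(imaging.capture(n),cv2.COLOR_RGB2GRAY).astype(float); x,y=np.round(u).astype(int)
    w=i[y-r:y+r+1,x-r:x+r+1]; m=(w<48).astype(np.uint8); k,l,s,q=cv2.connectedComponentsWithStats(m,connectivity=4)
    for j in range(1,k):
        if s[j,4]>15: print(n,'comp',s[j].tolist(),(q[j]+[x-r,y-r]).round(1))
    return w
if __name__=='__main__':
    for n in('scene','top'):
        w=dark(n,.4)
        for th in(.3,.4,.45,.5,.55): print(th,proj(cam(n),b2w(p,[[-35+110*np.sin(th),210,60+110*np.cos(th)]]))[0].round(1))
    print(dark('top',.4,7).astype(int))
E
python3 lev.py
```

```text
scene comp [6, 7, 15, 14, 183] [435.8 205.7]
0.3 [436.7 200. ]
0.4 [436.6 205.5]
0.45 [436.5 208.3]
0.5 [436.3 211.2]
0.55 [436.1 214.1]
top comp [8, 9, 13, 20, 120] [238.5 199.4]
0.3 [237.8 201.2]
0.4 [238.3 197.6]
0.45 [238.6 195.8]
0.5 [238.9 194.2]
0.55 [239.2 192.5]
top comp [1, 2, 13, 13, 110] [238.6 198.6]
[[117 117 117  95  71  68  68  68  68  69  69  69  70  70  69]
 [119 119 116  93  69  67  67  62  58  59  65  69  69  69  69]
 [119 118 100  69  52  52  51  47  45  46  50  54  57  60  60]
 [118 109  77  45  39  40  40  39  40  40  41  40  45  50  53]
 [117 105  70  41  40  40  40  41  41  40  41  39  42  49  51]
 [121  99  60  43  41  42  42  42  43  42  43  40  42  48  52]
 [126  98  54  44  45  45  45  43  44  44  42  39  41  49  51]
 [125 101  54  42  44  45  43  44  43  43  42  39  41  47  51]
 [131 105  54  40  42  42  43  42  44  43  42  36  40  47  50]
 [128 102  52  38  38  40  39  40  39  40  41  37  42  49  51]
 [ 93  74  44  36  36  37  37  39  38  38  37  35  42  48  52]
 [ 56  46  39  36  37  36  36  36  36  36  37  35  42  49  57]
 [ 96  56  49  47  40  45  49  52  54  53  43  40  44  48  61]
 [120  68  63  56  43  54  61  74  82  79  64  50  46  47  62]
 [123  73  69  58  43  54  63  81  91  91  78  57  44  47  62]]
```

{"method": "send_rows", "body": {
  "increments": "0 0 0 8 35 5 60;0 0 0 17 75 5 60;0 0 0 26 115 5 60;0 0 0 36 155 5 60;0 0 0 45 195 5 60;0 0 0 55 235 5 60;0 0 0 64 275 5 60;0 0 0 74 315 5 60;0 0 0 78 332 5 60;0 0 0 78 332 5 60;0 0 0 78 332 -30 60;0 0 0 78 332 -65 60;0 0 0 78 332 -93 60;0 0 0 78 332 -93 60"
}}

```text
time_s: 9.7
ee_pos: [571.6, 258.0, 100.0]
orientation: [-1.578, 0.012, -0.034]
force: [-0.6, -0.6, -1.3]
gripper_width: 59.5
```

{"method": "send_rows", "body": {
  "increments": "0 0 0 0 0 0 15;0 0 0 0 0 0 15;0 0 0 0 0 0 15;0 0 0 0 0 0 15;0 0 0 0 0 0 15;0 0 0 0 0 0 15;0 0 0 0 0 0 15;0 0 0 5.3 -0.2 -2.4 15;0 0 0 10.5 -0.4 -5 15;0 0 0 10.5 -0.4 -5 15;0 0 0 10.5 -0.4 -5 15"
}}

```text
time_s: 10.62
ee_pos: [587.7, 260.1, 102.3]
orientation: [-1.571, -0.001, -0.033]
force: [0.7, -1.2, 4.0]
gripper_width: 25.7
```

Release, rise and move off to the knob again, then measure the lever numerically.

{"method": "send_rows", "body": {
  "increments": "0 0 0 0 0 0 60;0 0 0 0 0 0 60;0 0 0 0 0 0 60;0 0 0 0 0 0 60;0 0 0 0 0 0 60;0 0 0 0 0 35 60;0 0 0 0 0 70 60;0 0 0 0 0 98 70;0 0 0 -10 -40 98 80;0 0 0 -21 -80 98 80;0 0 0 -32 -120 98 80;0 0 0 -42 -160 98 80;0 0 0 -53 -200 98 80;0 0 0 -64 -240 98 80;0 0 0 -74 -280 98 80;0 0 0 -80 -320 98 80;0 0 0 -80 -332 98 80;0 0 0 -80 -332 98 80"
}}

```text
time_s: 12.12
ee_pos: [506.2, -74.4, 200.1]
orientation: [-1.571, -0.0, -0.037]
force: [0.4, 1.4, 0.5]
gripper_width: 79.9
```

```bash
python3 - <<'E'
from lev import *
w=dark('scene',.5); w=dark('top',.5,8); print(w.astype(int))
c=cam('top'); q=b2w(p,[[-35+72.5*np.sin(t),236.5,60+72.5*np.cos(t)] for t in(0,.5)]); print('notch pred',proj(c,q).round(1))
E
```

```text
scene comp [6, 8, 17, 15, 155] [435.7 212.7]
top comp [3, 4, 11, 13, 111] [239. 195.]
[[114 114 114  91  69  66  68  68  69  68  68  68  69  69  69  68  68]
 [115 114 114  89  66  67  68  70  69  69  69  69  70  69  70  69  70]
 [114 115 115  89  66  66  67  66  68  67  68  69  68  67  69  68  69]
 [114 115 110  81  55  53  54  54  53  55  55  55  56  59  57  60  65]
 [115 117 104  70  44  41  42  42  40  43  41  43  44  50  51  53  63]
 [119 116  93  58  39  40  40  40  41  42  41  40  40  48  52  54  64]
 [119 117  85  47  41  42  43  41  41  41  42  41  40  48  51  53  65]
 [118 118  83  46  43  43  44  42  43  43  43  42  39  45  51  53  64]
 [118 118  85  46  42  44  44  44  46  44  43  43  39  44  50  53  65]
 [117 119  85  45  41  42  44  44  45  46  46  42  39  46  51  52  64]
 [122 126  90  44  39  40  43  42  43  44  44  41  38  46  50  52  64]
 [127 128  89  42  38  39  39  41  40  41  43  40  40  47  51  51  64]
 [126 121  79  42  35  37  37  37  38  39  39  38  39  46  52  59  68]
 [130 118  76  45  38  39  41  44  45  45  41  37  40  47  60  68  69]
 [129 112  72  53  45  54  60  73  82  83  69  52  47  49  63  69  69]
 [ 94  86  71  58  46  55  64  86 100 101  86  60  46  49  63  69  69]
 [ 55  59  69  57  44  52  62  84 100 104  93  65  44  48  62  69  68]]
notch pred [[229.3 214. ]
 [230.8 201.7]]
```

```bash
python3 - <<'E'
from lev import *
st={'ee_pos':np.array([498.23,-71.59,199.8]),'orientation':[-1.5705,0,-.035]}
print(atz(cam('wrist',st),[[282/1.873+170,172/1.873+120],[282/1.873+170,205/1.873+120]],[98,132]), b2w(p,[-35,-125,100]))
E
```

```text
[[524.15221845 -70.70935918  98.        ]
 [530.42811802 -71.03709977 132.        ]] [[522.14732849 -72.2986954  100.        ]]
```

{"method": "send_rows", "body": {
  "increments": "0 0 0.12 4 0 0 80;0 0 0.24 8 0 0 80;0 0 0.36 12 1 0 80;0 0 0.48 16 2 0 80;0 0 0.6 16 2 0 80;0 0 0.72 16 2 0 80;0 0 0.84 16 2 0 80;0 0 0.96 16 2 0 80;0 0 1.08 16 2 0 80;0 0 1.2 16 2 0 80;0 0 1.32 16 2 0 80;0 0 1.44 16 2 0 80;0 0 1.57 16 2 0 80;0 0 1.57 16 2 0 80;0 0 1.57 16 2 0 80"
}}

```text
time_s: 13.47
ee_pos: [523.1, -68.6, 199.7]
orientation: [-1.571, -0.0, 1.536]
force: [-0.8, -0.0, 0.1]
gripper_width: 80.0
```

```bash
python3 - <<'E'
from lev import *
st=read_state(); print(st['time_s'],st['ee_pos'],st['orientation'],st['joint_positions'].round(2),st['force'].round(1))
def g(i,box,P,W,H):
    x0,y0,x1,y1=box; k=W/(x1-x0)
    o=(255*np.clip(cv2.resize(i[y0:y1,x0:x1],(W,H),interpolation=cv2.INTER_CUBIC)/255.,0,1)**.6).astype(np.uint8)
    for u in P: cv2.drawMarker(o,tuple(int(v) for v in (u-[x0,y0])*k),(0,0,255),cv2.MARKER_CROSS,8,1)
    return o
w=imaging.capture('wrist')[:,:,::-1]; a=imaging.capture('scene')[:,:,::-1]
V=b2w(p,[[65,10+d,120] for d in(-28,-11.5,11.5,28)])
A=g(w,(240,130,400,290),proj(cam('wrist',st),b2w(p,[[-35,-125,100],[-35,-125,132]])),400,400)
B=g(a,(280,210,380,260),proj(cam('scene'),V),400,200)
cv2.imwrite('pics/c7.png',np.hstack([A,np.vstack([B,g(a,(220,140,420,240),[],400,200)])]))
np.save('scene_up.npy',a)
E
```

```text
13.4667 [523.12387577 -68.57594377 199.66990202] [-1.57058196e+00 -1.08086337e-04  1.53586968e+00] [ 0.18  0.21 -0.2  -0.   -1.16 -0.21] [-0.8 -0.   0.1]
```

View pics/c7.png

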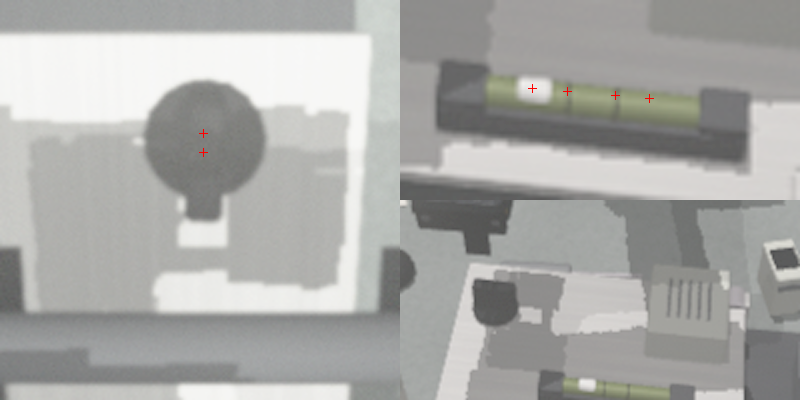

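{"method": "send_rows", "body": {
  "increments": "0 0 0 -0.5 -2.2 -35 50;0 0 0 -0.5 -2.2 -70 50;0 0 0 -0.5 -2.2 -95 50;0 0 0 -0.5 -2.2 -110 50;0 0 0 -0.5 -2.2 -122 50;0 0 0 -0.5 -2.2 -122 50"
}}

```text
time_s: 14.07
ee_pos: [520.2, -72.0, 75.0]
orientation: [-1.565, 0.001, 1.535]
force: [-0.6, 0.4, -0.7]
gripper_width: 52.2
```

{"method": "send_rows", "body": {
  "increments": "0 0 0 0 0 0 5;0 0 0 0 0 0 5;0 0 0 0 0 0 5;0 0 0 0 0 0 5;0 0 0 0 0 0 5;0 0 0 0 0 0 5;0 0 0 0 0 0 5;0 0 0 0 0 0 5"
}}

```text
time_s: 14.73
ee_pos: [521.7, -72.1, 78.2]
orientation: [-1.57, 0.0, 1.537]
force: [-3.7, 1.5, 3.1]
gripper_width: 13.8
```

{"method": "send_rows", "body": {
  "increments": "0 0 0 0 0 -2 5;0 0 0 0 0 -4 5;0 0 0 0 0 -6 5;0 0 0 0 0 -6 5"
}}

```text
time_s: 15.07
ee_pos: [521.7, -72.8, 72.8]
orientation: [-1.57, 0.001, 1.537]
force: [-4.3, -1.0, 10.2]
gripper_width: 13.7
```

{"method": "send_rows", "body": {
  "increments": "0 0 0 0 0 -1 5;0 0 0 0 0 -2 5;0 0 0 0 0 -3 5;0 0 0 0 0 -3 5"
}}

```text
time_s: 15.4
ee_pos: [521.9, -73.0, 72.1]
orientation: [-1.57, 0.002, 1.538]
force: [-8.7, 0.5, 20.3]
gripper_width: 13.8
```

```bash
cat > bub.py <<'E'
from fit import *
p=[561.5,51.4,-.035]
def bub():
    im=imaging.capture('scene').astype(np.float32); c=cam('scene')
    d=np.arange(-36,36.1,.5); best=None
    for off in (0,1.,2.):   # strip rows just below the projected top line
        uv=proj(c,b2w(p,np.c_[np.full(d.size,65.),10+d,np.full(d.size,120.)])).astype(np.float32)+np.float32([0,off])
        s=cv2.remap(im,uv[:,0][None],uv[:,1][None],cv2.INTER_LINEAR)[0]
        best=s if best is None else best+s
    s=best/3; blue=s[:,2]; g=s.mean(1)
    base=np.median(blue); hi=base+.5*(blue.max()-base); w=blue>hi
    i=np.where(w)[0]; k=i[np.argmax(blue[i])]; a=b=k
    while a>0 and w[a-1]: a-=1
    while b<d.size-1 and w[b+1]: b+=1
    print('bubble',d[a],d[b],'mid',(d[a]+d[b])/2,'max',blue.max(),'base',base)
    print('g',' '.join(f'{x:.0f}:{v:.0f}' for x,v in zip(d[::2],g[::2])))
if __name__=='__main__': bub(); s=read_state(); print(s['time_s'],s['ee_pos'].round(1),s['orientation'].round(3),s['force'].round(1),s['torque'].round(2),s['gripper_width'])
E
python3 bub.py
```

```text
bubble -18.0 -3.0 mid -10.5 max 205.73567 base 84.47396
g -36:106 -35:106 -34:106 -33:106 -32:107 -31:107 -30:107 -29:107 -28:107 -27:106 -26:106 -25:105 -24:105 -23:104 -22:104 -21:104 -20:119 -19:139 -18:165 -17:194 -16:200 -15:204 -14:205 -13:206 -12:206 -11:207 -10:208 -9:209 -8:209 -7:209 -6:207 -5:201 -4:186 -3:162 -2:125 -1:107 0:105 1:104 2:105 3:106 4:105 5:106 6:106 7:104 8:102 9:96 10:90 11:93 12:95 13:101 14:106 15:106 16:105 17:104 18:104 19:104 20:104 21:104 22:104 23:104 24:104 25:104 26:105 27:105 28:105 29:105 30:105 31:105 32:106 33:106 34:106 35:106 36:106
15.45 [521.9 -73.   72.1] [-1.571  0.002  1.538] [-7.9  1.  20. ] [ 0.28  2.62 -0.09] 13.736519453759987
```

{"method": "send_rows", "body": {
  "increments": "0 0 0 0 0 0 5;0 0 0 0 0 0 5;0 0 0 0 0 0 5;0 0 0 0 0 0 5;0 0 0 0 0 0 5;0 0 0 0 0 0 5;0 0 0 0 0 0 5;0 0 0 0 0 0 5;0 0 0 0 0 0 5;0 0 0 0 0 0 5;0 0 0 0 0 0 5;0 0 0 0 0 0 5;0 0 0 0 0 0 5;0 0 0 0 0 0 5;0 0 0 0 0 0 5;0 0 0 0 0 0 5"
}}

```text
time_s: 16.78
ee_pos: [521.9, -73.0, 72.1]
orientation: [-1.571, 0.002, 1.538]
force: [-8.7, -0.8, 19.7]
gripper_width: 14.0
```

```bash
python3 bub.py
```

```text
bubble -15.5 -0.5 mid -8.0 max 206.27019 base 84.06771
g -36:106 -35:106 -34:106 -33:106 -32:106 -31:106 -30:107 -29:107 -28:106 -27:106 -26:105 -25:104 -24:104 -23:104 -22:104 -21:104 -20:105 -19:105 -18:113 -17:123 -16:147 -15:171 -14:188 -13:204 -12:205 -11:206 -10:207 -9:208 -8:209 -7:209 -6:209 -5:209 -4:208 -3:204 -2:194 -1:177 0:149 1:127 2:111 3:105 4:105 5:105 6:105 7:104 8:102 9:96 10:90 11:92 12:95 13:101 14:106 15:106 16:105 17:105 18:104 19:104 20:104 21:104 22:105 23:105 24:105 25:105 26:105 27:105 28:105 29:105 30:105 31:105 32:105 33:105 34:105 35:105 36:105
16.8333 [521.9 -73.   72.1] [-1.571  0.002  1.538] [-8.8  0.4 20.1] [ 0.33  2.65 -0.03] 13.890108366662115
```

{"method": "send_rows", "body": {
  "increments": "0 0 0 -1.5 0 0 5;0 0 0.1 -1.5 0.3 -0.2 5;0 0 0.2 -1.5 0.3 -0.3 5;0 0 0.3 -1.5 0.3 -0.5 5;0 0 0.4 -1.5 0.3 -0.6 5;0 0 0.5 -1.5 0.3 -0.8 5;0 0 0.6 -1.5 0.3 -0.9 5;0 0 0.7 -1.5 0.3 -1.1 5;0 0 0.8 -1.5 0.3 -1.2 5;0 0 0.9 -1.5 0.3 -1.4 5;0 0 0.9 -1.5 0.3 -1.4 5;0 0 0.9 -1.5 0.3 -1.4 5"
}}

```text
time_s: 17.83
ee_pos: [522.1, -73.0, 70.8]
orientation: [-1.571, 0.004, 2.439]
force: [-4.3, -1.9, 16.0]
gripper_width: 13.8
```

{"method": "send_rows", "body": {
  "increments": "0 0 0 0 0 0 5;0 0 0 0 0 0 5;0 0 0 0 0 0 5;0 0 0 0 0 0 5;0 0 0 0 0 0 5;0 0 0 0 0 0 5;0 0 0 0 0 0 5;0 0 0 0 0 0 5;0 0 0 0 0 0 5;0 0 0 0 0 0 5;0 0 0 0 0 0 5;0 0 0 0 0 0 5;0 0 0 0 0 0 5;0 0 0 0 0 0 5;0 0 0 0 0 0 5;0 0 0 0 0 0 5;0 0 0 0 0 0 5;0 0 0 0 0 0 5"
}}

```text
time_s: 19.33
ee_pos: [522.1, -73.1, 70.8]
orientation: [-1.571, 0.004, 2.439]
force: [-4.3, -2.9, 16.1]
gripper_width: 13.8
```

```bash
python3 bub.py; python3 - <<'E'
from fit import *
p=[561.5,51.4,-.035]; im=np.load('scene_up.npy').astype(np.float32)
d=np.arange(-15,16,1.); uv=proj(cam('scene'),b2w(p,np.c_[np.full(d.size,65.),10+d,np.full(d.size,120.)])).astype(np.float32)+np.float32([0,1])
s=cv2.remap(im,uv[:,0][None],uv[:,1][None],cv2.INTER_LINEAR)[0].mean(1); print('up',' '.join(f'{x:.0f}:{v:.0f}' for x,v in zip(d,s)))
E
```

```text
bubble -10.0 5.0 mid -2.5 max 207.77148 base 84.45052
g -36:107 -35:107 -34:108 -33:107 -32:107 -31:107 -30:107 -29:106 -28:105 -27:105 -26:106 -25:106 -24:106 -23:106 -22:106 -21:106 -20:106 -19:106 -18:106 -17:106 -16:104 -15:102 -14:95 -13:90 -12:108 -11:128 -10:161 -9:188 -8:201 -7:210 -6:210 -5:211 -4:211 -3:211 -2:210 -1:210 0:210 1:210 2:209 3:202 4:191 5:167 6:136 7:117 8:102 9:95 10:89 11:93 12:98 13:102 14:105 15:105 16:105 17:105 18:105 19:105 20:105 21:105 22:105 23:105 24:105 25:105 26:106 27:106 28:106 29:106 30:106 31:106 32:106 33:105 34:105 35:105 36:105
19.3833 [522.1 -73.1  70.8] [-1.571  0.004  2.439] [-4.7 -2.4 16.8] [-0.57  1.78  0.11] 13.708186252118203
up -15:107 -14:102 -13:97 -12:92 -11:89 -10:98 -9:106 -8:106 -7:106 -6:106 -5:107 -4:106 -3:107 -2:108 -1:108 0:107 1:107 2:107 3:107 4:107 5:107 6:106 7:106 8:106 9:102 10:97 11:92 12:87 13:99 14:109 15:109
```

{"method": "send_rows", "body": {
  "increments": "0 0 0.1 0 0 -0.3 5;0 0 0.22 0 0 -0.6 5;0 0 0.22 0 0 -0.6 5;0 0 0.22 0 0 -0.6 5;0 0 0.22 0 0 -0.6 5;0 0 0.22 0 0 -0.6 5;0 0 0.22 0 0 -0.6 5;0 0 0.22 0 0 -0.6 5;0 0 0.22 0 0 -0.6 5;0 0 0.22 0 0 -0.6 5;0 0 0.22 0 0 -0.6 5;0 0 0.22 0 0 -0.6 5;0 0 0.22 0 0 -0.6 5;0 0 0.22 0 0 -0.6 5;0 0 0.22 0 0 -0.6 5;0 0 0.22 0 0 -0.6 5;0 0 0.22 0 0 -0.6 5;0 0 0.22 0 0 -0.6 5;0 0 0.22 0 0 -0.6 5;0 0 0.22 0 0 -0.6 5"
}}

```text
time_s: 21.05
ee_pos: [522.2, -73.1, 70.5]
orientation: [-1.57, 0.004, 2.659]
force: [-4.8, -2.2, 18.8]
gripper_width: 14.1
```

```bash
python3 bub.py; python3 - <<'E'
from lev import *
dark('scene',.5)
a=imaging.capture('scene')[:,:,::-1]; t=imaging.capture('top')[:,:,::-1]
f=lambda i,b,W,H:cv2.resize(i[b[1]:b[3],b[0]:b[2]],(W,H),interpolation=cv2.INTER_CUBIC)
cv2.imwrite('pics/c8.png',np.vstack([np.hstack([f(a,(280,210,380,260),400,200),f(t,(200,120,400,220),400,200)]),f(a,(160,100,560,260),800,320)]))
E
```

```text
bubble -8.5 6.5 mid -1.0 max 208.77507 base 84.654945
g -36:107 -35:107 -34:107 -33:107 -32:106 -31:106 -30:106 -29:106 -28:106 -27:106 -26:106 -25:106 -24:106 -23:106 -22:106 -21:106 -20:107 -19:107 -18:107 -17:107 -16:104 -15:102 -14:96 -13:90 -12:93 -11:99 -10:123 -9:147 -8:177 -7:200 -6:206 -5:211 -4:211 -3:211 -2:211 -1:212 0:212 1:212 2:211 3:210 4:209 5:199 6:185 7:152 8:117 9:102 10:89 11:93 12:97 13:102 14:106 15:106 16:106 17:106 18:106 19:106 20:105 21:106 22:106 23:106 24:106 25:106 26:106 27:106 28:106 29:106 30:106 31:107 32:106 33:106 34:106 35:105 36:105
21.1 [522.2 -73.1  70.4] [-1.57   0.004  2.659] [-4.6 -2.2 17.2] [-0.66  1.8   0.08] 13.598981408815536
scene comp [6, 8, 17, 15, 162] [435.8 212.7]
```

View pics/c8.png

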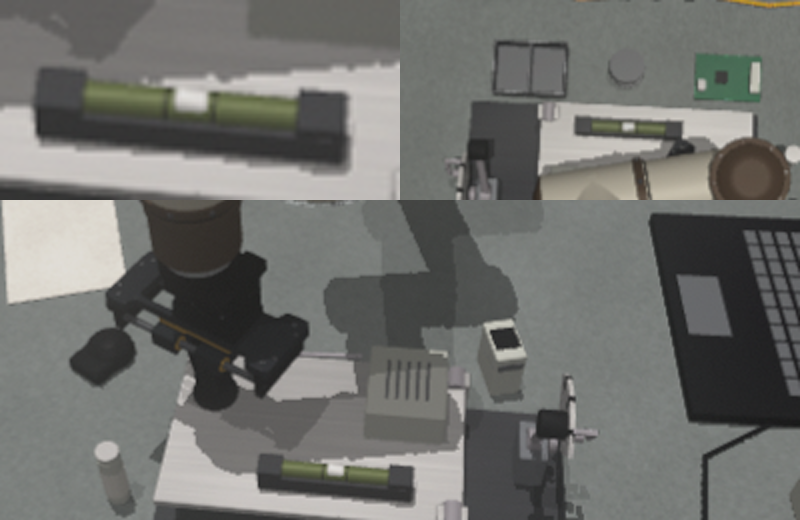

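```bash
python3 bub.py | grep -v '^g'; python3 -c "
from workcell import env; print(env.hand_in())"
```

```text
bubble -8.5 6.5 mid -1.0 max 208.66667 base 84.41406
21.3 [522.2 -73.1  70.4] [-1.57   0.004  2.659] [-4.5 -2.1 18.2] [-0.57  1.82  0.02] 14.088226975948656
the job is handed in; nothing more can be done
None
```

The clamp lever is in the marked notch, and the job was handed in at 21.3 s with the shelf pressed down, the knob gripped and the bubble centred.

- **Lever:** the first throw stopped at about +0.40 rad because the drum slipped in the pads. I gripped it again and moved it on. The top and scene cameras then read about +0.50 to +0.51 rad, against the notch at +0.5. The scene reading was the same at the last look.
- **Press:** the knob stopped solid after about 5.5 mm of travel. I held it down with about 18 N at hand-in, with the jaws on the bar at 14 mm.
- **Bubble:** I turned the knob about 1.12 rad anticlockwise. After settling, the bubble's middle was about 0.25 mm from the midpoint of the two lines, and it stayed there on a repeat reading.
- **Bystanders:** the last pictures show them apparently undisturbed. The arm hid part of the bench from above, and I did not measure their positions.

**One disagreement:** the fingertips seen by the cameras ended about 37 mm short of the stated tool point. Because of this, my first closing on the lever met nothing and touched nothing. I allowed for the difference by going deeper, and the grips then read the expected widths (26 mm on the drum, 14 mm on the bar).

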